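# Clear the tube labeller's catch tray, unhitch it and hold it up

## Task

I need to wipe the well under the tube labeller's hinged catch tray: first lay both finished tubes from the tray in the blue tote (do not drop them in from a height). Then take the red latch grip, pull it sideways against its spring until the coupler lets go of the ball, lift the tray's free end by it to at least 7 cm above where it sat on the ball, and finish still holding it up there, steady. Never force the tray up against a latch that is still shut, and leave the bottle, tip box and loose screw cap where they are.

Things in the scene. Friction and masses are not known exactly. Their poses are not given: they have to be found in the camera images.
- labeller: Tube labeller, pale grey cabinet 300 x 240 mm, up to 335 mm high, fixed, catch tray on its outfeed side. Origin on the bench under the tray's middle, z up; +y points to the cabinet (face at +110 mm), -y to the tray's free end with the coupler, -x is the way the latch is pulled. A chute lip overhangs the tray from y = +68 mm, 100 mm above the bench. Yaw within 0.2 rad.
- tray (a joint): Swing of the aluminium tray about its hinge (along labeller x), rad: 0 = level on the ball, grows as the free end rises, stop 0.75. No stay: let go, it falls shut. Tray 180 mm (x) by 188 mm (y), open top, floor 56 mm above the bench, side walls to 80 mm, front wall to 76 mm. Some 0.6 kg: lifting at the grip takes 3 to 4 N.
- tray_hinge (a point): Middle of the tray's hinge axis, at labeller (0, 97, 54) mm. Its axes are the tray's own and swing with it.
- coupler (a point): Centre of the socket in the grey coupler (52 mm in x, 43 mm in y, roof 76 mm above the bench) on the stub at the tray's free end; swings with the tray. Tray down, it lies on the ball's centre, 234 mm from the hinge axis.
- ball (a point): Centre of the fixed 20 mm steel ball on its neck, on the foot plate, at labeller (0, -137, 58) mm. Axes as the labeller's.
- latch (a joint): Draw of the latch plate, m: 0 = shut by its spring, jaws under the ball; grows as the grip is pulled along labeller -x (sideways to the tray), end stop 0.024. The jaws clear the ball from 0.016 on; 0.019 is a good draw. Spring: 4 N when shut, 10 N at 0.019. It shuts again when let go; once the socket is off the ball its draw does not matter.
- latch_grip (a point): Red upright grip of the latch, 13 mm (labeller x) by 26 mm (y) by 50 mm high; point on its mid plane, 20 mm below its top, 93 mm above the bench with the tray down. Shut, it stands 56 mm to the -x side of the ball; above 76 mm nothing is within 30 mm of it. It swings with the tray and can carry it. Pinch it from above, fingers on its -x and +x sides.
- tube_a_c (a point): Centre of a finished sample tube lying on the tray: cylinder 26 mm across (orange cap 27 mm), 90 mm long, paper label, 35 g. Long axis is its own y, along labeller y within 0.2 rad; centre 69 mm above the bench. Lies on the -x half of the tray.
- tube_b_c (a point): Centre of the other finished tube, the same, on the +x half of the tray.
- tote: Blue open tote fixed to the bench, 240 mm (its x) by 250 mm (its y), 70 mm high, walls and floor 4 mm. Origin on the bench under its centre, z up. A tube is inside when its centre is within the walls and less than 60 mm above the bench.
- bottle: Glass media bottle, 72 mm across, 150 mm high, orange cap. Leave alone. Origin at the centre of its underside.
- tip_box: Dark blue pipette tip box, 85 x 122 x 66 mm high. Leave alone. Origin at the centre of its underside.
- screw_cap: Loose orange screw cap lying on the bench, 44 mm across, 18 mm high. Leave alone. Origin at the centre of its underside.

How it is judged:
By the outcome, as a careful person would: the job done as asked, in the order asked, and still so for the second after the job is handed in, while the arm keeps its last pose, push and grip.
It also fails if it takes over 64 s, if anything falls off the work surface, if the arm or the gripper's body presses on something with over 40 N, if the wrist force passes 120 N, or if a joint passes its speed limit or range.

## Robot

A 7-joint arm with a two-finger parallel gripper is mounted at the origin on the work surface. World frame = base frame: x ahead of the robot, y to its left, z up, the work surface at z = 0. Lengths are in m, angles in rad, forces in N, time in s.
With the tool pointing down it reaches from about 0.4 to 0.85 m from the base axis. Payload 4.5 kg.
Tool frame: the origin (TCP) lies on the centre line of the jaws, within the pads' length; the fingertips stand 8 mm ahead of it and the grasp point (between the pads) lies 11 mm behind it; z points along the fingers, x is the direction in which the jaws open and shut, and the axes are right-handed (so a half turn about z gives the same grasp; the last joint's range is limited). The gripper opens to 88 mm and grips with 3 to 60 N. Pads are 18 mm wide; open, the fingers measure 123 mm over their backs; the gripper's body (75 mm by 187 mm) begins 45 mm behind the grasp point.
Start: joints at [1.335, 0.689, -0.195, 1.565, 0.157, 0.902, -0.215], TCP at [0.167, -0.602, 0.247] pointing down, gripper open.
Joint ranges: [-3.01, 3.01], [-0.46, 2.08], [-1.47, 1.51], [0.13, 2.56], [-1, 4.14], [0.04, 2.09], [-2.66, 2.66]. Speed limits (rad/s): [2.57, 2.57, 3.14, 3.14, 3.14, 3.14, 3.14].

## Interface

Orientations are given as a unit quaternion [x, y, z, w].
In Python, from plant import r gives the robot as it stands.
- The arm moves only by the shell command python3 -m pendant 'ROWS' [FORCE]. ROWS is JSON, a list of rows, each a list of 3 entries, a list of its own where there are three numbers: the turn, a rotation vector about the tool's x, y, z in rad, then the shift along the tool's x, y, z in m, then the opening, from 0 (shut) to 1 (fully open). In form: [[[wx, wy, wz], [tx, ty, tz], claw], ...]. A call has 1 to 10 rows; each row is the pose to reach, as a shift and turn from the pose commanded when the call began, along the tool's axes at that moment; what a row does not reach only later rows make up. A row lasts 1/10 s, in which the tool goes at most 50 mm and 8.59 degrees, less where a joint would pass 70% of its speed; a pose out of reach is approached as far as the arm can. A call with a gripper value outside its range is refused whole. The fingers move at their own pace and stop on an object; FORCE is the grip in N (left out, the last holds). Time passes only in rows, so rows that repeat a pose let the fingers close. It gives the time, the measured TCP pose, the force and the opening at its end, in the units of the state.
- r.get_state(): the state, without advancing time (a new reading comes with each control period).
- r.snapshot(name): name is "scene" or "top" or "wrist"; returns a dict with "image" (400x640x3 uint8, red, green, blue), "mtx" (3x3 intrinsics, pixels), "dist" ([k1, k2, p1, p2, k3] as OpenCV has them; the pictures are not rectified), "R" (3x3) and "t" (3): a world point X has camera coordinates R X + t; the wrist camera has in their place "T_tool_cam" (4x4, takes a point from camera to tool coordinates, whose origin is the TCP and whose axes are the tool frame's). Camera axes: x right, y down, z forward; pixel columns grow to the right and rows downward; lengths in m; the calibration is good to about 2 mm. A picture is of the moment at which its call begins: read the wrist's pose just before it. There is no depth.
- r.finish_job(): hands the job in, once; it reports no verdict.
The state is a dict: "clock": time; "q": joint angles; "qd": joint speeds; "joint_torque": joint torques, N m; "tool_pos": TCP position; "eef_rot": TCP orientation; "contact_force": force on the tool from outside, world axes, zero at the start; "moment": the same for the moment, N m; "opening": opening from 0.0 (shut) to 1.0 (fully open).
Only numpy, scipy, OpenCV 4.12 (cv2) and the standard library are available. Lean on these libraries where they do the work, as an engineer would, in place of code of your own. Each camera call takes 0.05 s, during which the arm holds its last target. There are 200 camera calls.

## Working session

There is one attempt and no reset: what is moved stays moved. The work goes in short steps, Python scripts to look and compute and a shell command to move; the robot and the scene stay as the last step left them, time stands still between calls to the robot, and variables do not carry over. Pictures are saved under pics/ and viewed, about 8 in all and at most 12, crops included, and the job is handed in when it is done.

```bash
ls; mkdir -p pics
python3 - <<'E'
from plant import r
import cv2,numpy as np
s=r.get_state()
for k in s: print(k,np.round(s[k],4))
for n in("scene","top"):
    d=r.snapshot(n); cv2.imwrite(f"pics/{n}0.png",d["image"][:,:,::-1])
    np.savez(f"{n}0.npz",**d); print(n,d["mtx"].tolist(),d["dist"],np.round(d["R"],3).tolist(),d["t"])
d=r.snapshot("wrist");print(d["T_tool_cam"])
E
```

```text
pics
clock 0.0
q [ 1.3348  0.69   -0.1945  1.5663  0.1573  0.9025 -0.2151]
qd [ 0.0019 -0.0005  0.      0.      0.0008  0.0005 -0.0002]
joint_torque [ 8.00000e-04 -5.27570e+01 -1.26690e+00 -1.53429e+01 -5.27000e-02
  6.40000e-03  2.00000e-04]
tool_pos [ 0.1664 -0.6018  0.2459]
eef_rot [ 7.958e-01 -6.055e-01 -8.000e-04 -5.000e-04]
contact_force [-0.1007 -0.0335  0.962 ]
moment [-0.0013 -0.0159  0.0287]
opening 0.9999
scene [[437.4987072005688, 0.0, 324.16240077859715], [0.0, 437.4987072005688, 195.87258073217282], [0.0, 0.0, 1.0]] [0.00675775 0.         0.         0.         0.        ] [[-0.154, 0.988, 0.014], [0.788, 0.132, -0.602], [-0.597, -0.082, -0.798]] [ 0.11040727 -0.45369006  1.47379963]
top [[381.1673348509579, 0.0, 318.83469222860293], [0.0, 381.1673348509579, 199.3220741905137], [0.0, 0.0, 1.0]] [-0.04054896  0.          0.          0.          0.        ] [[-0.002, -1.0, 0.002], [-0.997, 0.002, -0.072], [0.072, -0.002, -0.997]] [-0.01541333  0.62046026  0.93199325]
[[ 9.99999921e-01  2.01278148e-04  3.42758516e-04  1.74610679e-03]
 [-2.94954675e-04  9.53803995e-01  3.00429445e-01 -7.87166622e-02]
 [-2.66454560e-04 -3.00429523e-01  9.53803979e-01 -1.39051289e-01]
 [ 0.00000000e+00  0.00000000e+00  0.00000000e+00  1.00000000e+00]]
```

View pics/top0.png

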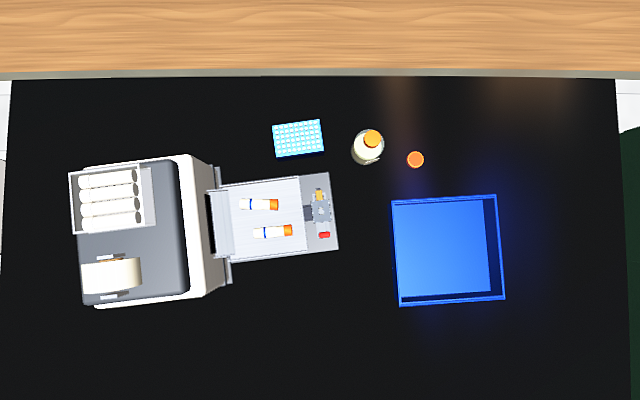

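View pics/scene0.png

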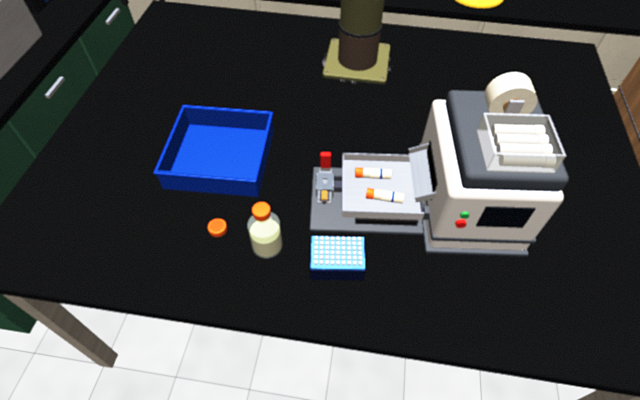

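The top view shows the tray with two orange‑capped tubes (caps at about (274,204) and (288,230)). The red grip is at (325,235) and the tote spans (392–505, 195–306). The bottle is at (368,146), with the cap at (415,159) and the tip box at (298,138). Next I'll turn these into positions.

```bash
cat > h.py <<'E'
import cv2,numpy as np
from scipy.spatial.transform import Rotation as Ro
from plant import r
def cam(n):
    s=r.get_state(); d=r.snapshot(n)
    if n=="wrist":
        Tt=np.eye(4);Tt[:3,:3]=Ro.from_quat(s["eef_rot"]).as_matrix();Tt[:3,3]=s["tool_pos"]
        M=np.linalg.inv(Tt@d["T_tool_cam"]);d["R"],d["t"]=M[:3,:3],M[:3,3]
    return d
def ray(d,p):
    u=cv2.undistortPoints(np.array(p,float).reshape(-1,1,2),d["mtx"],d["dist"])[:,0]
    v=np.c_[u,np.ones(len(u))]@d["R"]; return -d["R"].T@d["t"],v
def onz(d,p,z):
    c,v=ray(d,p); return c+v*((z-c[2])/v[:,2:])
def tri(d1,p1,d2,p2):
    c1,v1=ray(d1,p1);c2,v2=ray(d2,p2);v1,v2=v1[0],v2[0]
    k=np.linalg.lstsq(np.c_[v1,-v2],c2-c1,rcond=None)[0]
    a,b=c1+k[0]*v1,c2+k[1]*v2; return (a+b)/2,np.linalg.norm(a-b)
def proj(d,X):
    return cv2.projectPoints(np.array(X,float).reshape(-1,1,3),cv2.Rodrigues(d["R"])[0],d["t"],d["mtx"],d["dist"])[0][:,0]
def blobs(im,lo,hi,amin=15,roi=None):
    h=cv2.cvtColor(im,cv2.COLOR_RGB2HSV);m=cv2.inRange(h,lo,hi)
    if roi: k=np.zeros_like(m);x0,y0,x1,y1=roi;k[y0:y1,x0:x1]=1;m=m*k
    n,l,st,c=cv2.connectedComponentsWithStats(m)
    return [(np.round(c[i],1),st[i],np.argwhere(l==i)[:,::-1]) for i in range(1,n) if st[i][4]>=amin]
def to_tool(dw):
    return Ro.from_quat(r.get_state()["eef_rot"]).inv().apply(dw)
E
python3 - <<'E'
from h import *
t=dict(np.load("top0.npz"));s=dict(np.load("scene0.npz"))
for n,d in(("top",t),("scene",s)):
    for nm,lo,hi in(("red",(0,150,90),(4,255,255)),("org",(7,150,120),(22,255,255)),("blue",(108,150,60),(125,255,255))):
        for c,st,_ in blobs(d["image"],lo,hi): print(n,nm,c,st)
# tote rim corners from top mask
m=[b for b in blobs(t["image"],(100,120,40),(128,255,255),500)]
for c,st,p in m:
    rect=cv2.minAreaRect(p.astype(np.float32)); q=cv2.boxPoints(rect);print("tote",st,np.round(onz(t,q,.07),3).tolist())
    for sh in (-1,1): pass
E
```

```text
top red [324.1 234.4] [319 232  11   6  54]
top org [372.1 137.1] [364 130  17  18 170]
top org [415.1 158.4] [407 151  17  16 190]
top org [273.5 203.9] [270 199   8  11  82]
top org [287.4 229.7] [284 225   8  11  74]
top blue [299.9 154.3] [276 150  49   9  62]
top blue [465.2 238.9] [ 387  177  135  131 9842]
scene red [325.2 159. ] [320 151  12  17 174]
scene red [460.6 223. ] [456 219  10   9  74]
scene org [478.9   5. ] [455   0  49   9  62]
scene org [358.7 172.2] [356 168   7   9  57]
scene org [369.7 193.2] [367 189   7   9  51]
scene org [324.  195.3] [321 191   7   9  31]
scene org [260.8 210.3] [252 201  19  20 299]
scene org [216.8 226.7] [207 218  20  19 298]
scene blue [215.9 150.3] [ 153  104  121   93 8856]
scene blue [335.7 269.9] [310 268  56   4  70]
tote [  387   162   159   165 18506] [[0.654, -0.145, 0.07], [0.727, -0.536, 0.07], [0.37, -0.59, 0.07], [0.305, -0.207, 0.07]]
```

Run:
```python
from h import *
np.set_printoptions(precision=4,suppress=True)
t=dict(np.load("top0.npz"));s=dict(np.load("scene0.npz"))
g=onz(t,[324.1,234.4],.113)[0];print("grip",g, tri(t,[324.1,234.4],s,[325.2,155]))
print("tote",onz(t,[[391,201],[495,195],[505,299],[400,306]],.07), "mean",onz(t,[[391,201],[495,195],[505,299],[400,306]],.07).mean(0))
print("caps",onz(t,[[273.5,203.9],[287.4,229.7]],.075))
h=cv2.cvtColor(t["image"],cv2.COLOR_RGB2HSV)
print("bottle/cap", onz(t,[372,137],.15),onz(t,[415,158.4],.018))
# tray rim corners by eye: outer side walls / plate
print(proj(t,[g]))
crop=t["image"][165:275,195:350];cv2.imwrite("pics/crop1.png",cv2.resize(crop,None,fx=5,fy=5,interpolation=cv2.INTER_CUBIC)[:,:,::-1])
```

```text
grip [ 0.5347 -0.0284  0.113 ] (array([ 0.5345, -0.0279,  0.1061]), np.float64(0.0011924108748188587))
tote [[ 0.6126 -0.1886  0.07  ]
 [ 0.6264 -0.4402  0.07  ]
 [ 0.3795 -0.4567  0.07  ]
 [ 0.3659 -0.2064  0.07  ]] mean [ 0.4961 -0.323   0.07  ]
caps [[0.606  0.0904 0.075 ]
 [0.5452 0.0573 0.075 ]]
bottle/cap [[ 0.7483 -0.1338  0.15  ]] [[ 0.7245 -0.2617  0.018 ]]
[[324.1 234.4]]
```

View pics/crop1.png

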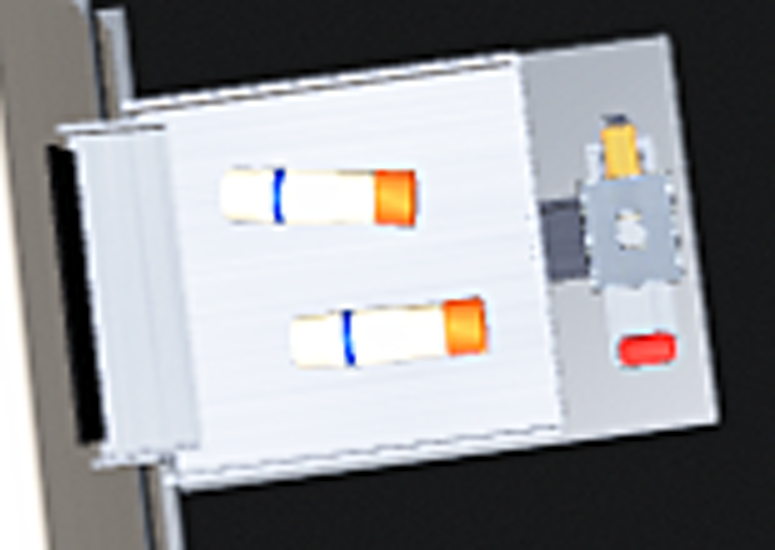

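The crop shows tube b from (220,195) to (417,198) and tube a from (292,342) to (487,325), in crop pixels. The front wall runs (518,57)–(562,428) and the red grip is at (647,349).

```bash
cat >> h.py <<'E'
def aim(name,pos,yawdir):
    """shift/turn (tool axes) from present pose to TCP pos, tool down, jaw x along +-yawdir"""
    s=r.get_state();R=Ro.from_quat(s["eef_rot"]);x=R.as_matrix()[:,0]
    d=np.array([*yawdir,0.]);d/=np.linalg.norm(d);d*=np.sign(d@x)
    z=np.array([0,0,-1.]);W=Ro.from_matrix(np.c_[d,np.cross(z,d),z])
    print(name,"turn",np.round((R.inv()*W).as_rotvec(),3),"shift",np.round(R.inv().apply(np.array(pos)-s["tool_pos"]),4))
E
python3 - <<'E'
from h import *
np.set_printoptions(precision=4,suppress=True)
t=dict(np.load("top0.npz"))
P=lambda q,z:onz(t,np.array(q)/5.+[195-.4,165-.4],z)
f=P([[518,57],[562,428]],.076);v=f[0]-f[1];print("front",f,np.linalg.norm(v),"x-dir",np.arctan2(v[1],v[0]))
side=P([[130,112],[515,60]],.08);v=side[0]-side[1];print("side dir(labeller +y)",np.arctan2(v[1],v[0])-np.pi/2)
g=P([[647,349]],.113);print("grip",g)
bj=P([[632,233]],.076);print("ball-ish",bj)
for n,q in(("a",[[292,342],[487,325]]),("b",[[220,195],[417,198]])):
    e=P(q,.071);v=e[0]-e[1];c=e.mean(0);print(n,c,np.linalg.norm(v),"yaw",np.arctan2(v[1],v[0])-np.pi/2)
    aim(n,[c[0],c[1],.067],[-v[1],v[0]])
print(Ro.from_quat(r.get_state()["eef_rot"]).as_matrix())
E
```

```text
front [[0.6722 0.0321 0.076 ]
 [0.4972 0.0112 0.076 ]] 0.17619524730666455 x-dir 0.11848773349921204
side dir(labeller +y) 0.13224501363632113
grip [[ 0.5347 -0.0281  0.113 ]]
ball-ish [[ 0.5885 -0.0218  0.076 ]]
a [0.5414 0.0929 0.071 ] 0.09252932629752324 yaw 0.08504278581570435
a turn [-0.001  0.001 -1.386] shift [-0.5695 -0.5467  0.1798]
b [0.6064 0.1271 0.071 ] 0.09377204337630625 yaw -0.017396048326999036
b turn [-0.001  0.001 -1.283] shift [-0.5851 -0.6184  0.1798]
[[ 0.2666 -0.9638 -0.0005]
 [-0.9638 -0.2666  0.0012]
 [-0.0013  0.0001 -1.    ]]
```

```bash
python3 -m pendant '[[[0,0,-0.139],[-0.02,-0.02,0],0.6],[[0,0,-0.278],[-0.05,-0.05,0],0.6],[[0,0,-0.416],[-0.08,-0.08,0],0.6],[[0,0,-0.555],[-0.115,-0.11,0],0.6],[[0,0,-0.694],[-0.15,-0.14,0],0.6],[[0,0,-0.833],[-0.185,-0.175,0],0.6],[[0,0,-0.97],[-0.22,-0.21,0],0.6],[[0,0,-1.11],[-0.255,-0.245,0],0.6],[[0,0,-1.25],[-0.29,-0.28,0],0.6],[[0,0,-1.386],[-0.325,-0.315,0],0.6]]' 12
python3 -c "
from h import *
aim('a',[.5414,.0929,.19],[.9964,.085])"
```

```text
clock: 1.15
tool_pos: [0.3841, -0.2036, 0.2468]
eef_rot: [0.999, 0.045, 0.0, 0.0]
contact_force: [0.9, -0.2, -0.1]
opening: 0.601
a turn [ 0.    -0.     0.005] shift [ 0.1833 -0.2811  0.0567]
```

```bash
python3 -m pendant '[[[0,0,0],[0.025,-0.038,0],0.6],[[0,0,0],[0.05,-0.076,0],0.6],[[0,0,0],[0.075,-0.114,0.01],0.6],[[0,0,0],[0.1,-0.152,0.02],0.6],[[0,0,0],[0.125,-0.19,0.03],0.6],[[0,0,0],[0.15,-0.225,0.04],0.6],[[0,0,0.005],[0.17,-0.26,0.05],0.6],[[0,0,0.005],[0.1833,-0.281,0.056],0.6],[[0,0,0.005],[0.1833,-0.281,0.056],0.6],[[0,0,0.005],[0.1833,-0.281,0.056],0.6]]'
python3 - <<'E'
from h import *
d=cam("wrist");cv2.imwrite("pics/w1.png",d["image"][:,:,::-1]);np.savez("w1.npz",**d)
for c,st,_ in blobs(d["image"],(7,150,120),(22,255,255),100): print(c,st,onz(d,[c],.069))
print(proj(d,[[.5414,.0929,.069],[.6064,.1271,.069]]))
E
```

```text
clock: 2.15
tool_pos: [0.5419, 0.09, 0.1903]
eef_rot: [0.999, 0.04, -0.001, 0.0]
contact_force: [1.0, 0.7, -0.6]
opening: 0.601
[393.4 202.8] [378 190  32  25 581] [[0.60669437 0.08801721 0.069     ]]
[318.7 235. ] [305 224  29  22 531] [[0.5453089  0.05300463 0.069     ]]
[455.5 314.7] [442 300  22  33 224] [[ 0.68499539 -0.02052416  0.069     ]]
[180.4 329.5] [175 303  13  55 246] [[ 0.41626449 -0.06055104  0.069     ]]
[454.7 347.9] [444 334  21  24 195] [[ 0.69317982 -0.06041504  0.069     ]]
[[317.87702411 191.32601267]
 [400.12049248 157.58916466]]
```

View pics/w1.png

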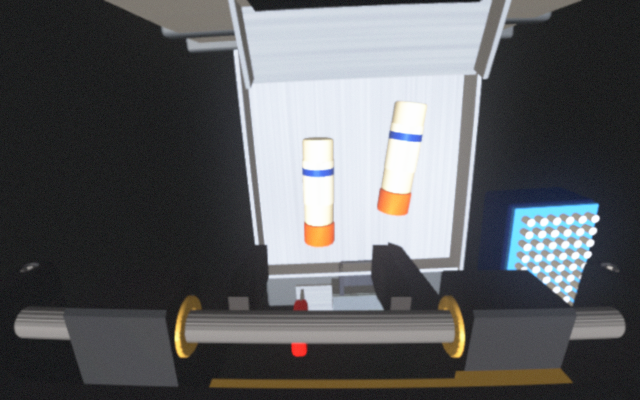

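The wrist view shows tube a from (318,138) to (319,245), upright between the open fingers, and tube b from (410,103) to (393,213). Both match the estimates, so I'll go down on tube a.

```bash
python3 -m pendant '[[[0,0,0],[0,-0.003,0.02],0.6],[[0,0,0],[0,-0.003,0.045],0.6],[[0,0,0],[0,-0.003,0.07],0.6],[[0,0,0],[0,-0.003,0.095],0.6],[[0,0,0],[0,-0.003,0.112],0.6],[[0,0,0],[0,-0.003,0.121],0.6],[[0,0,0],[0,-0.003,0.121],0.6],[[0,0,0],[0,-0.003,0.121],0.25],[[0,0,0],[0,-0.003,0.121],0.25],[[0,0,0],[0,-0.003,0.121],0.25]]' 12
python3 -m pendant '[[[0,0,0],[0,0,0],0.25],[[0,0,0],[0,0,0],0.2],[[0,0,0],[0,0,0],0.2],[[0,0,0],[0,0,0],0.2]]' 12
```

```text
clock: 3.2
tool_pos: [0.5427, 0.0933, 0.0706]
eef_rot: [0.999, 0.04, 0.001, -0.0]
contact_force: [-0.0, 0.2, -0.1]
opening: 0.35
clock: 3.6
tool_pos: [0.5425, 0.0934, 0.0703]
eef_rot: [0.999, 0.04, 0.001, 0.0]
contact_force: [-0.4, -0.6, 5.4]
opening: 0.288
```

```bash
python3 -m pendant '[[[0,0,0],[0,0,-0.01],0.2],[[0,0,0],[0,0,-0.03],0.2],[[0,0,0],[0,0,-0.06],0.2],[[0,0,0],[0,0,-0.09],0.2],[[0,0,0],[0,0,-0.11],0.2],[[0,0,0],[-0.003,0.02,-0.115],0.2],[[0,0,0],[-0.009,0.05,-0.115],0.2],[[0,0,0],[-0.015,0.085,-0.115],0.2],[[0,0,0],[-0.021,0.12,-0.115],0.2],[[0,0,0],[-0.027,0.155,-0.115],0.2]]' 12
python3 -m pendant '[[[0,0,0],[-0.006,0.035,0],0.2],[[0,0,0],[-0.012,0.07,0],0.2],[[0,0,0],[-0.018,0.105,0],0.2],[[0,0,0],[-0.024,0.14,0],0.2],[[0,0,0],[-0.03,0.175,0],0.2],[[0,0,0],[-0.036,0.21,0],0.2],[[0,0,0],[-0.042,0.245,0],0.2],[[0,0,0],[-0.048,0.28,0],0.2],[[0,0,0],[-0.053,0.305,0],0.2],[[0,0,0],[-0.054,0.316,0],0.2]]' 12
python3 - <<'E'
from h import *
aim("place",[.4996,-.383,.021],[.998,.06])
d=cam("wrist");cv2.imwrite("pics/w2.png",d["image"][:,:,::-1])
E
```

```text
clock: 4.6
tool_pos: [0.5272, -0.0646, 0.1852]
eef_rot: [0.999, 0.04, 0.0, 0.0]
contact_force: [1.3, -0.3, -0.4]
opening: 0.291
clock: 5.6
tool_pos: [0.4973, -0.3861, 0.1847]
eef_rot: [0.999, 0.038, -0.001, 0.001]
contact_force: [0.1, -0.5, -1.2]
opening: 0.288
place turn [0.001 0.001 0.015] shift [ 0.0027 -0.0031  0.1636]
```

View pics/w2.png

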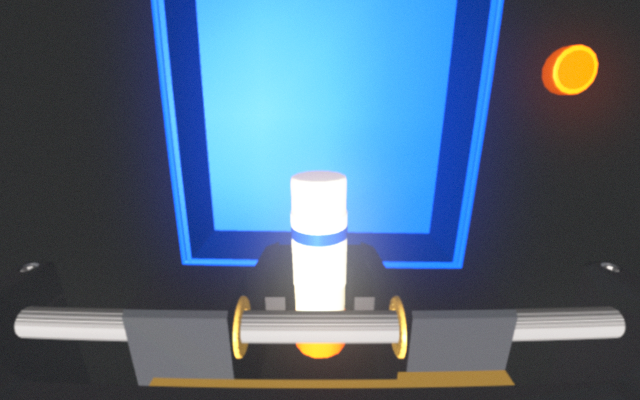

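Tube a is held level (tail at (319,175)). The tote's near rim is at row 265 and its floor edge at row 232.

Run:
```python
from h import *
d=cam("wrist")
print(onz(d,[[184,263],[463,267]],.07),onz(d,[[215,232],[430,233]],.004))
```

```text
[[ 0.38267087 -0.45728332  0.07      ]
 [ 0.63263718 -0.44223418  0.07      ]] [[ 0.3901064  -0.45467403  0.004     ]
 [ 0.62342343 -0.43804214  0.004     ]]
```

```bash
python3 -m pendant '[[[0,0,0.01],[0.003,-0.004,0.02],0.2],[[0,0,0.015],[0.007,-0.008,0.05],0.2],[[0,0,0.015],[0.007,-0.008,0.085],0.2],[[0,0,0.015],[0.007,-0.008,0.115],0.2],[[0,0,0.015],[0.007,-0.008,0.135],0.2],[[0,0,0.015],[0.007,-0.008,0.15],0.2],[[0,0,0.015],[0.007,-0.008,0.157],0.2],[[0,0,0.015],[0.007,-0.008,0.161],0.2],[[0,0,0.015],[0.007,-0.008,0.163],0.2],[[0,0,0.015],[0.007,-0.008,0.163],0.2]]' 12
```

```text
clock: 6.7
tool_pos: [0.5058, -0.3742, 0.0224]
eef_rot: [0.999, 0.032, 0.001, 0.0]
contact_force: [-0.1, -0.3, -0.4]
opening: 0.293
```

```bash
python3 -m pendant '[[[0,0,0],[0,0,0.002],0.2],[[0,0,0],[0,0,0.003],0.2],[[0,0,0],[0,0,0.004],0.2],[[0,0,0],[0,0,0.004],0.2]]' 12
```

```text
clock: 7.1
tool_pos: [0.5055, -0.3743, 0.0184]
eef_rot: [0.999, 0.032, 0.0, 0.0]
contact_force: [-0.6, -0.6, 4.6]
opening: 0.291
```

Contact is light at 4.6 N. I'll release, rise and return to tube b.

```bash
python3 -m pendant '[[[0,0,0],[0,0,0],0.4],[[0,0,0],[0,0,0],0.5],[[0,0,0],[0,0,0],0.55],[[0,0,0],[0,0,-0.01],0.6],[[0,0,0],[0,0,-0.04],0.6],[[0,0,0],[0,0,-0.08],0.6],[[0,0,0],[0,0,-0.12],0.6],[[0,0,0],[0,0,-0.15],0.6],[[0,0,0],[0,0,-0.165],0.6],[[0,0,0],[0,0,-0.165],0.6]]' 12
python3 - <<'E'
from h import *
d=dict(np.load("w1.npz"))
e=onz(d,[[410,103],[393,213]],.069);v=e[0]-e[1];c=e.mean(0);print(c,np.linalg.norm(v),np.arctan2(v[1],v[0])-np.pi/2)
aim("b",[c[0],c[1],.19],[v[1],-v[0]])
E
```

```text
clock: 8.1
tool_pos: [0.5065, -0.3746, 0.185]
eef_rot: [0.999, 0.032, 0.002, 0.001]
contact_force: [-0.1, -0.8, -0.4]
opening: 0.6
[0.60766927 0.12462493 0.069     ] 0.09164813074672908 0.0016743288797802514
b turn [ 0.002 -0.004  0.063] shift [ 0.1333 -0.4917 -0.0058]
```

```bash
python3 -m pendant '[[[0,0,0.01],[0.007,-0.025,0],0.6],[[0,0,0.02],[0.016,-0.06,0],0.6],[[0,0,0.03],[0.026,-0.095,0],0.6],[[0,0,0.04],[0.036,-0.13,0],0.6],[[0,0,0.05],[0.045,-0.165,0],0.6],[[0,0,0.06],[0.055,-0.2,0],0.6],[[0,0,0.067],[0.065,-0.24,0],0.6],[[0,0,0.067],[0.076,-0.28,0],0.6],[[0,0,0.067],[0.087,-0.32,0],0.6],[[0,0,0.067],[0.098,-0.36,0],0.6]]'
python3 -m pendant '[[[0,0,0],[0.01,-0.037,0],0.6],[[0,0,0],[0.02,-0.075,0],0.6],[[0,0,0],[0.029,-0.105,0],0.6],[[0,0,0],[0.034,-0.125,0],0.6],[[0,0,0],[0.035,-0.128,0],0.6],[[0,0,0],[0.035,-0.128,0],0.6]]'
python3 - <<'E'
from h import *
d=cam("wrist");cv2.imwrite("pics/w3.png",d["image"][:,:,::-1]);np.savez("w3.npz",**d)
h=cv2.cvtColor(d["image"],cv2.COLOR_RGB2HSV)
for c,st,_ in blobs(d["image"],(7,150,120),(22,255,255),300): print(c,st,onz(d,[c],.069))
for c,st,_ in blobs(d["image"],(112,150,60),(125,255,255),20): print("bl",c,st,onz(d,[c],.075))
aim("b",[.607,.124,.069],[1,-.005])
E
```

```text
clock: 9.1
tool_pos: [0.5787, -0.0072, 0.1807]
eef_rot: [1.0, -0.001, -0.002, 0.0]
contact_force: [-0.1, -0.3, -1.0]
opening: 0.602
clock: 9.7
tool_pos: [0.6141, 0.1189, 0.1811]
eef_rot: [1.0, -0.001, -0.001, 0.001]
contact_force: [0.2, 0.1, -1.0]
opening: 0.602
[308.5 234.2] [294 223  30  23 567] [[0.60584407 0.08648562 0.069     ]]
[455.9 335.4] [444 304  21  54 332] [[ 0.74677955 -0.01981615  0.069     ]]
bl [299.1 168.8] [295 166   9   6  39] [[0.59937315 0.14437636 0.075     ]]
bl [317.  169.6] [312 167  12   6  49] [[0.61333133 0.14373559 0.075     ]]
bl [510.6 212.9] [497 210  27   7  56] [[0.77280066 0.10780567 0.075     ]]
bl [485.1 216.2] [476 213  21   6  37] [[0.75173982 0.10495035 0.075     ]]
bl [462.  219.2] [456 217  13   5  25] [[0.73273527 0.10234737 0.075     ]]
bl [442.9 222.7] [435 220  20   9  46] [[0.71715722 0.09928564 0.075     ]]
bl [436.3 236.1] [435 231   3  12  20] [[0.71300172 0.0872698  0.075     ]]
bl [437.6 277.9] [436 269   4  20  32] [[0.71873472 0.04739355 0.075     ]]
b turn [0.002 0.002 0.002] shift [-0.007  -0.0067  0.1123]
```

```bash
python3 -m pendant '[[[0,0,0],[-0.004,-0.003,0.015],0.6],[[0,0,0],[-0.008,-0.006,0.04],0.6],[[0,0,0],[-0.008,-0.006,0.065],0.6],[[0,0,0],[-0.008,-0.006,0.09],0.6],[[0,0,0],[-0.008,-0.006,0.104],0.6],[[0,0,0],[-0.008,-0.006,0.111],0.6],[[0,0,0],[-0.008,-0.006,0.111],0.6],[[0,0,0],[-0.008,-0.006,0.111],0.4],[[0,0,0],[-0.008,-0.006,0.111],0.25],[[0,0,0],[-0.008,-0.006,0.111],0.2]]' 12
python3 -m pendant '[[[0,0,0],[0,0,0],0.2],[[0,0,0],[0,0,0],0.2],[[0,0,0],[0,0,0],0.2],[[0,0,0],[0,0,0],0.2]]' 12
```

```text
clock: 10.75
tool_pos: [0.6076, 0.1257, 0.0726]
eef_rot: [1.0, -0.001, 0.001, -0.0]
contact_force: [0.6, 0.2, -0.7]
opening: 0.351
clock: 11.15
tool_pos: [0.6075, 0.1256, 0.0724]
eef_rot: [1.0, -0.001, 0.001, -0.0]
contact_force: [-1.6, -0.2, 6.6]
opening: 0.292
```

```bash
python3 -m pendant '[[[0,0,0],[0,0,-0.01],0.2],[[0,0,0],[0,0,-0.03],0.2],[[0,0,0],[0,0,-0.06],0.2],[[0,0,0],[0,0,-0.09],0.2],[[0,0,0],[0,0,-0.11],0.2],[[0,0,0],[-0.006,0.02,-0.115],0.2],[[0,0,0],[-0.014,0.05,-0.115],0.2],[[0,0,-0.01],[-0.023,0.085,-0.115],0.2],[[0,0,-0.02],[-0.033,0.12,-0.115],0.2],[[0,0,-0.03],[-0.043,0.155,-0.115],0.2]]' 12
python3 -m pendant '[[[0,0,-0.01],[-0.01,0.035,0],0.2],[[0,0,-0.02],[-0.02,0.07,0],0.2],[[0,0,-0.03],[-0.03,0.105,0],0.2],[[0,0,-0.03],[-0.04,0.14,0],0.2],[[0,0,-0.03],[-0.05,0.175,0],0.2],[[0,0,-0.03],[-0.059,0.205,0],0.2],[[0,0,-0.03],[-0.064,0.225,0],0.2],[[0,0,-0.03],[-0.066,0.231,0],0.2],[[0,0,-0.03],[-0.066,0.231,0],0.2]]' 12
python3 - <<'E'
from h import *
aim("place",[.502,-.262,.025],[.998,.06])
d=cam("wrist");cv2.imwrite("pics/w4.png",d["image"][:,:,::-1])
for c,st,_ in blobs(d["image"],(100,120,40),(128,255,255),2000): print(c,st)
for c,st,_ in blobs(d["image"],(7,150,120),(22,255,255),100): print(c,st,onz(d,[c],.02))
E
```

```text
clock: 12.15
tool_pos: [0.563, -0.0308, 0.187]
eef_rot: [1.0, 0.014, -0.0, 0.0]
contact_force: [0.8, 0.5, -1.5]
opening: 0.293
clock: 13.05
tool_pos: [0.5038, -0.2627, 0.1868]
eef_rot: [1.0, 0.028, -0.0, -0.0]
contact_force: [0.4, 1.1, 0.6]
opening: 0.292
place turn [-0.     0.    -0.004] shift [-0.0018 -0.0008  0.1618]
[305.  174.6] [  144    78   324   204 46213]
[319.2 360.4] [ 260  344  119   30 2954]
[529.6 191.5] [ 505  170   50   45 1462] [[ 0.7178448  -0.26017324  0.02      ]]
[321.3 347.6] [298 344  41   9 127] [[ 0.51872389 -0.46384393  0.02      ]]
[361.9 381.1] [ 151  371  363   17 3068] [[ 0.57204047 -0.5129889   0.02      ]]
```

View pics/w4.png

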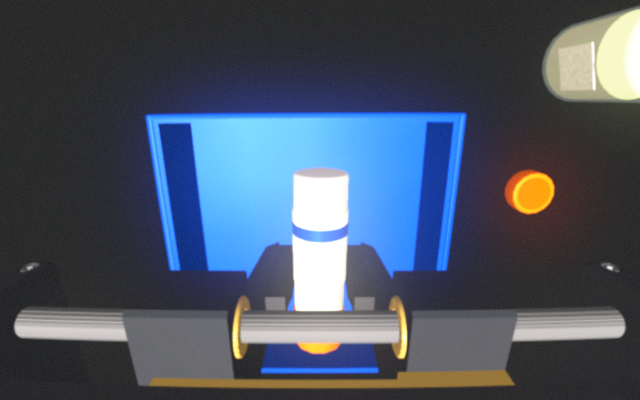

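Tube b is level over the tote. The far rim is at row 116, the bottle and cap are off to the right, and tube a is hidden below the fingers. Lowering now.

```bash
python3 -m pendant '[[[0,0,0],[-0.002,0,0.02],0.2],[[0,0,0],[-0.002,0,0.05],0.2],[[0,0,0],[-0.002,0,0.085],0.2],[[0,0,0],[-0.002,0,0.115],0.2],[[0,0,0],[-0.002,0,0.135],0.2],[[0,0,0],[-0.002,0,0.15],0.2],[[0,0,0],[-0.002,0,0.156],0.2],[[0,0,0],[-0.002,0,0.16],0.2],[[0,0,0],[-0.002,0,0.163],0.2],[[0,0,0],[-0.002,0,0.164],0.2]]' 12
python3 -m pendant '[[[0,0,0],[0,0,0.001],0.2],[[0,0,0],[0,0,0.002],0.2],[[0,0,0],[0,0,0.002],0.2]]' 12
```

```text
clock: 14.1
tool_pos: [0.5027, -0.2624, 0.0232]
eef_rot: [1.0, 0.029, 0.001, 0.0]
contact_force: [-0.6, 0.2, 0.4]
opening: 0.29
clock: 14.4
tool_pos: [0.5023, -0.2625, 0.0209]
eef_rot: [1.0, 0.029, 0.0, 0.0]
contact_force: [0.4, 0.1, -1.2]
opening: 0.291
```

```bash
python3 -m pendant '[[[0,0,0],[0,0,0.001],0.2],[[0,0,0],[0,0,0.001],0.4],[[0,0,0],[0,0,0.001],0.5],[[0,0,0],[0,0,0.001],0.55],[[0,0,0],[0,0,-0.01],0.55],[[0,0,0],[0,0,-0.04],0.55],[[0,0,0],[0,0,-0.08],0.55],[[0,0,0],[0,0,-0.12],0.55],[[0,0,0],[0,0,-0.16],0.55],[[0,0,0],[0,0,-0.165],0.55]]' 12
python3 - <<'E'
from h import *
aim("grip",[.5347,-.0284,.18],[np.cos(.125),np.sin(.125)])
E
```

```text
clock: 15.4
tool_pos: [0.5049, -0.2629, 0.1911]
eef_rot: [1.0, 0.029, 0.004, 0.002]
contact_force: [0.8, 0.5, -0.6]
opening: 0.55
grip turn [ 0.004 -0.008 -0.067] shift [ 0.0432 -0.2324  0.0106]
```

```bash
python3 -m pendant '[[[0,0,-0.01],[0.004,-0.02,0],0.55],[[0,0,-0.02],[0.01,-0.055,0],0.55],[[0,0,-0.03],[0.017,-0.09,0],0.55],[[0,0,-0.04],[0.023,-0.125,0],0.55],[[0,0,-0.05],[0.03,-0.16,0],0.55],[[0,0,-0.06],[0.036,-0.195,0],0.5],[[0,0,-0.067],[0.041,-0.22,0.002],0.5],[[0,0,-0.067],[0.043,-0.23,0.003],0.5],[[0,0,-0.067],[0.043,-0.232,0.003],0.5],[[0,0,-0.067],[0.043,-0.232,0.003],0.5]]'
python3 - <<'E'
from h import *
d=cam("wrist");t=cam("top")
w=d["image"];tc=cv2.resize(t["image"][120:320,220:540],None,fx=2,fy=2)
cv2.imwrite("pics/m1.png",np.vstack([w[80:],tc])[:,:,::-1][:600])
for n,x in(("w",d),("t",t)):
  for c,st,_ in blobs(x["image"],(0,150,60),(4,255,255),15): print(n,c,st,onz(x,[c],.113))
  for c,st,_ in blobs(x["image"],(7,150,120),(22,255,255),15): print(n,"org",c,st,onz(x,[c],.02))
np.savez("w5.npz",**d)
aim("grip",[.5347,-.0284,.088],[np.cos(.125),np.sin(.125)])
E
```

```text
clock: 16.4
tool_pos: [0.5313, -0.0297, 0.1825]
eef_rot: [0.998, 0.062, -0.001, 0.001]
contact_force: [-0.1, -1.1, 0.4]
opening: 0.499
w [322.5 183.3] [320 182   8   5  17] [[ 0.53162613 -0.00643538  0.113     ]]
w [322.9 210.9] [314 185  19  47 687] [[ 0.53438656 -0.02588399  0.113     ]]
w org [438.3 188.5] [427 186  24  10 104] [[ 0.64876476 -0.0208843   0.02      ]]
w org [440.5 199.2] [432 195  18   8  65] [[ 0.65353458 -0.03136565  0.02      ]]
w org [436.4 326.5] [423 298  23  60 450] [[ 0.68591057 -0.18084087  0.02      ]]
w org [198.7 329.3] [193 303  13  55 237] [[ 0.41591067 -0.21897567  0.02      ]]
t org [372.2 137.1] [364 130  17  18 170] [[ 0.77901363 -0.15307717  0.02      ]]
t org [415.1 158.4] [407 151  17  16 190] [[ 0.72414776 -0.26146679  0.02      ]]
t org [431.7 245.3] [429 241   7   9  33] [[ 0.50470938 -0.29873324  0.02      ]]
t org [476.8 243.5] [473 240   8   8  37] [[ 0.50851243 -0.41306282  0.02      ]]
grip turn [ 0.001  0.001 -0.003] shift [ 0.0036 -0.0017  0.0945]
```

View pics/m1.png

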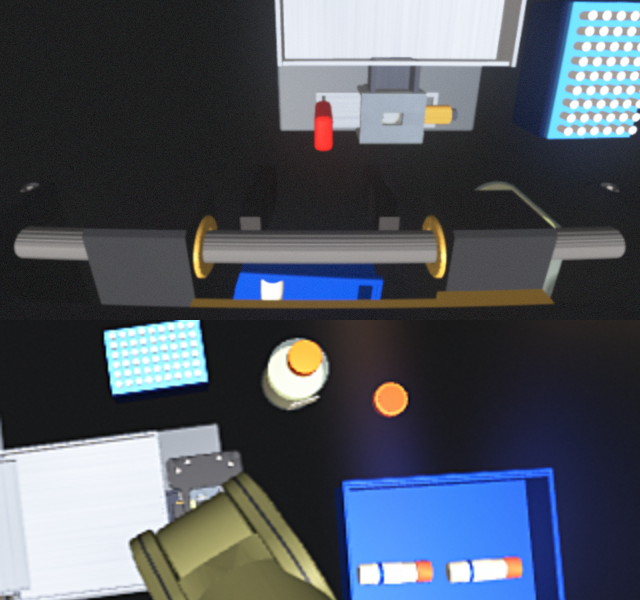

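Both tubes lie flat in the tote and the neighbouring items are unmoved. The red grip stands at (323,211) in the full wrist image, lined up with the tray. I'll descend with the jaws narrowed and pinch.

```bash
python3 -m pendant '[[[0,0,0],[0.0036,-0.0015,0.01],0.36],[[0,0,0],[0.0036,-0.0015,0.03],0.36],[[0,0,0],[0.0036,-0.0015,0.055],0.36],[[0,0,0],[0.0036,-0.0015,0.075],0.36],[[0,0,0],[0.0036,-0.0015,0.088],0.36],[[0,0,0],[0.0036,-0.0015,0.0935],0.36],[[0,0,0],[0.0036,-0.0015,0.0935],0.36],[[0,0,0],[0.0036,-0.0015,0.0935],0.36]]' 12
python3 -c "
from h import *
aim('grip',[.5347,-.0284,.088],[np.cos(.125),np.sin(.125)])"
```

```text
clock: 17.3
tool_pos: [0.5356, -0.0263, 0.0897]
eef_rot: [0.998, 0.062, 0.001, 0.0]
contact_force: [-1.1, 0.5, -0.9]
opening: 0.361
grip turn [ 0.    -0.001 -0.   ] shift [-0.0012  0.002   0.0017]
```

```bash
python3 -m pendant '[[[0,0,0],[-0.001,0.001,0.001],0.3],[[0,0,0],[-0.001,0.001,0.001],0.22],[[0,0,0],[-0.001,0.001,0.001],0.16],[[0,0,0],[-0.001,0.001,0.001],0.1],[[0,0,0],[-0.001,0.001,0.001],0.05],[[0,0,0],[-0.001,0.001,0.001],0.05]]' 15
python3 -m pendant '[[[0,0,0],[0,0,0],0.05],[[0,0,0],[0,0,0],0.05]]' 40
```

```text
clock: 17.9
tool_pos: [0.5337, -0.0277, 0.0885]
eef_rot: [0.998, 0.062, -0.0, 0.0]
contact_force: [-3.2, -0.8, 5.6]
opening: 0.147
clock: 18.1
tool_pos: [0.5337, -0.0276, 0.0885]
eef_rot: [0.998, 0.062, -0.0, 0.0]
contact_force: [-3.3, 0.0, 5.5]
opening: 0.143
```

```bash
python3 -m pendant '[[[0,0,0],[-0.002,0,0],0.05],[[0,0,0],[-0.004,0,0],0.05],[[0,0,0],[-0.007,0,0],0.05],[[0,0,0],[-0.01,0,0],0.05],[[0,0,0],[-0.01,0,0],0.05]]' 40
python3 -m pendant '[[[0,0,0],[-0.003,0,0],0.05],[[0,0,0],[-0.006,0,0],0.05],[[0,0,0],[-0.009,0,0],0.05],[[0,0,0],[-0.0098,0,0],0.05],[[0,0,0],[-0.0098,0,0],0.05],[[0,0,0],[-0.0098,0,0],0.05]]' 40
```

```text
clock: 18.6
tool_pos: [0.5266, -0.0285, 0.0885]
eef_rot: [0.998, 0.062, 0.002, -0.0]
contact_force: [6.5, -1.4, -2.6]
opening: 0.145
clock: 19.2
tool_pos: [0.5187, -0.0294, 0.0887]
eef_rot: [0.998, 0.062, 0.004, -0.001]
contact_force: [9.5, -1.2, -4.0]
opening: 0.143
```

```bash
python3 -m pendant '[[[0,0,0],[-0.001,0,0.001],0.05],[[0,0,0],[-0.0025,0,0.001],0.05],[[0,0,0],[-0.004,0,0.001],0.05],[[0,0,0],[-0.004,0,0.001],0.05],[[0,0,0],[-0.004,0,0.001],0.05]]' 40
python3 - <<'E'
from h import *
s=r.get_state();print(s["contact_force"],s["moment"],s["tool_pos"])
d=cam("scene");im=d["image"][120:230,280:440];t=cam("wrist")["image"]
cv2.imwrite("pics/m2.png",np.vstack([cv2.resize(im,(640,440),interpolation=cv2.INTER_CUBIC),t[150:300]])[:,:,::-1])
for c,st,_ in blobs(d["image"],(0,150,60),(4,255,255),15): print(c,st,onz(d,[c],.105))
for c,st,_ in blobs(t,(0,150,60),(4,255,255),15): print("w",c,st)
E
```

```text
clock: 19.7
tool_pos: [0.5159, -0.0298, 0.0883]
eef_rot: [0.998, 0.062, 0.005, -0.001]
contact_force: [9.1, -0.9, 1.5]
opening: 0.145
[ 9.13637617 -0.87621928  1.53323242] [-0.38151816 -1.78707666 -0.00655908] [ 0.51589608 -0.02980841  0.08830751]
[460.5 222.9] [456 219  10   9  75] [[0.68198703 0.29552144 0.105     ]]
w [319.7 274.5] [ 304  228   33   83 2168]
```

View pics/m2.png

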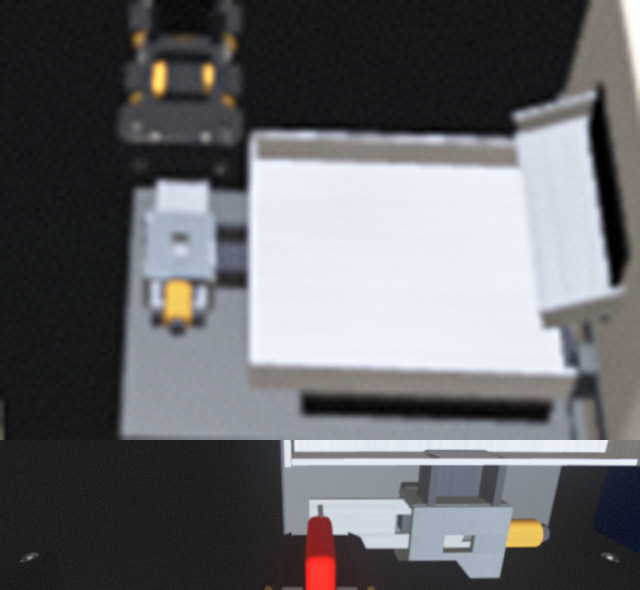

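In this view the grip, held in the jaws, is well clear of the coupler (coupler left edge at (410,530), its hole at (458,542)). I'll work out the draw from that.

Run:
```python
from h import *
u=np.array([np.cos(.125),np.sin(.125),0])
d=cam("wrist");p=onz(d,[[461,240],[410,240],[512,241],[458,253]],.076);s=r.get_state()
print(p,(p-s["tool_pos"])@u)
d=dict(np.load("w5.npz"));q=onz(d,[[391,195]],.076);print(q,(q-np.array([.5347,-.0284,0]))@u)
```

```text
[[ 0.59002273 -0.0134539   0.076     ]
 [ 0.56318506 -0.01659651  0.076     ]
 [ 0.61766545 -0.01084985  0.076     ]
 [ 0.59038561 -0.02098608  0.076     ]] [0.07554416 0.04852409 0.10329587 0.07496514]
[[ 0.58880257 -0.01850436  0.076     ]] [0.05491418]
```

```bash
python3 -m pendant '[[[0,0,0],[-0.001,0,0],0.05],[[0,0,0],[-0.002,0,0],0.05],[[0,0,0],[-0.002,0,0],0.05]]' 40
python3 -m pendant '[[[-0.005,0,0],[0,-0.0002,-0.0012],0.05],[[-0.01,0,0],[0,-0.0004,-0.0024],0.05],[[-0.01,0,0],[0,-0.0004,-0.0024],0.05]]' 40
python3 -m pendant '[[[-0.005,0,0],[0,-0.0002,-0.0012],0.05],[[-0.01,0,0],[0,-0.0004,-0.0024],0.05],[[-0.01,0,0],[0,-0.0004,-0.0024],0.05]]' 40
```

```text
clock: 20.15
tool_pos: [0.5141, -0.03, 0.0883]
eef_rot: [0.998, 0.062, 0.005, -0.001]
contact_force: [10.0, -1.1, -0.1]
opening: 0.144
clock: 20.45
tool_pos: [0.5138, -0.0297, 0.0905]
eef_rot: [0.998, 0.062, 0.005, 0.004]
contact_force: [10.6, -1.2, -2.9]
opening: 0.145
clock: 20.75
tool_pos: [0.5138, -0.0293, 0.0929]
eef_rot: [0.998, 0.062, 0.006, 0.009]
contact_force: [9.1, -1.7, -2.8]
opening: 0.142
```

```bash
python3 -m pendant '[[[-0.02,0,0],[0,-0.0007,-0.0047],0.05],[[-0.04,0,0],[0,-0.0015,-0.0093],0.05],[[-0.06,0,0],[0,-0.0025,-0.014],0.05],[[-0.08,0,0],[0,-0.0035,-0.0186],0.05],[[-0.1,0,0],[0,-0.0046,-0.0232],0.05],[[-0.12,0,0],[0,-0.0058,-0.0278],0.05],[[-0.14,0,0],[0,-0.007,-0.0323],0.05],[[-0.16,0,0],[0,-0.0084,-0.0368],0.05],[[-0.18,0,0],[0,-0.0099,-0.0414],0.05],[[-0.2,0,0],[0,-0.0114,-0.0458],0.05]]' 40
```

```text
clock: 21.75
tool_pos: [0.5116, -0.0171, 0.1385]
eef_rot: [0.992, 0.062, 0.011, 0.109]
contact_force: [10.4, -3.1, -2.3]
opening: 0.145
```

```bash
python3 -m pendant '[[[-0.02,0,0],[0,-0.0007,-0.0047],0.05],[[-0.04,0,0],[0,-0.0015,-0.0093],0.05],[[-0.06,0,0],[0,-0.0025,-0.014],0.05],[[-0.08,0,0],[0,-0.0035,-0.0186],0.05],[[-0.1,0,0],[0,-0.0046,-0.0232],0.05],[[-0.12,0,0],[0,-0.0058,-0.0278],0.05],[[-0.14,0,0],[0,-0.007,-0.0323],0.05],[[-0.16,0,0],[0,-0.0084,-0.0368],0.05],[[-0.18,0,0],[0,-0.0099,-0.0414],0.05],[[-0.19,0,0],[0,-0.0106,-0.0436],0.05]]' 40
python3 -m pendant '[[[0,0,0],[0,0,0],0.05],[[0,0,0],[0,0,0],0.05],[[0,0,0],[0,0,0],0.05],[[0,0,0],[0,0,0],0.05],[[0,0,0],[0,0,0],0.05]]' 40
python3 - <<'E'
from h import *
d=cam("scene");t=cam("wrist")["image"];p=cam("top")
cv2.imwrite("pics/m3.png",np.vstack([np.hstack([cv2.resize(d["image"][100:260,150:470],(400,200)),cv2.resize(p["image"][120:320,190:510],(400,250))[:200]]),cv2.resize(t,(800,400))[:]])[:600,:,::-1])
for c,st,_ in blobs(p["image"],(7,150,120),(22,255,255),15): print("org",c,st)
print(r.get_state()["qd"].round(3) if hasattr(r.get_state()["qd"],"round") else r.get_state()["qd"])
E
```

```text
clock: 22.75
tool_pos: [0.5087, 0.0026, 0.1789]
eef_rot: [0.977, 0.061, 0.017, 0.203]
contact_force: [10.9, -2.3, -0.6]
opening: 0.143
clock: 23.25
tool_pos: [0.5087, 0.0024, 0.1786]
eef_rot: [0.977, 0.061, 0.017, 0.203]
contact_force: [10.6, -2.4, -0.7]
opening: 0.144
org [372.1 136.9] [364 130  17  18 157]
org [415.1 158.5] [407 151  17  16 188]
org [477.  243.6] [473 240   8   8  31]
org [431.6 245.3] [429 242   7   8  28]
[ 0.     0.     0.001 -0.     0.001  0.    -0.001]
```

View pics/m3.png

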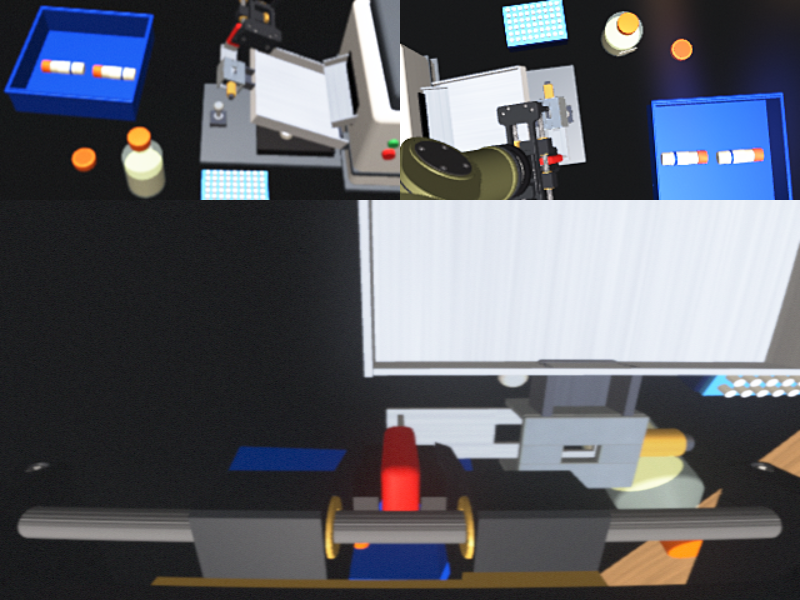

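The tray is up and the ball is exposed in the scene view. The coupler hole in the wrist view is at (464,253), against (458,253) before lifting, so nothing has slipped in the jaws. Both tubes are in the tote. Handing in.

```bash
python3 -c "
from plant import r
print(r.finish_job()); print(r.get_state()['tool_pos'],r.get_state()['opening'])"
```

```text
the job is handed in; nothing more can be done
None
the job is handed in; nothing more can be done
```

The job is handed in: both tubes lie in the blue tote, and the arm is holding the tray's free end up by the red grip. It took about 23 s of the 64 s allowed.

- **Tubes:** I lowered each one to the tote floor before letting go. The top view afterwards shows both lying flat inside.
- **Latch:** I pulled the grip sideways against about 10 N, to a draw of roughly 19–21 mm. A first lift of 5 mm took only about 3 N, so the coupler was already off the ball before I raised it further.
- **Lift:** I swung the tray up about its hinge to about 0.41 rad. From the arm's own pose, the coupler is about 9 cm above where it sat. The arm was still and the grip held at 40 N.
- **Last checks:** The ball is clear of the coupler in the scene view. The grip had not moved in the jaws since before the lift. The bottle and screw cap stayed at the same top-view pixels, and the tip box looked unmoved by eye.

Two readings disagreed:
- **Draw:** Before I pulled 2 mm further, the camera put the draw at about 19.5 mm, while the spring force suggested 16–17 mm.
- **Vertical force:** At the end it read about 0.7 N, where 3–4 N was expected. I put this down to the tilted tool or sensor drift, since the images show the tray held up.

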